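# Hold the jet case's gate wide open

## Task

Open the gate of the steel parts case so that I can draw out a jet drawer: first squeeze open the chrome cam lock on top of the case near the hinge, which stays open, then squeeze the sprung chrome cam lock on the gate itself and, keeping it squeezed, swing the gate by it past its half-open check to more than 70 degrees. The gate's spring pulls it back, so finish while holding it there still and wide, the lock still squeezed in your fingers; leave the other things on the shelf where they are.

Things in the scene. Friction and masses are not known exactly. Their poses are not given: they have to be found in the camera images.
- parts_case: gray steel case, fixed, 170 deep (own x) x 240 wide (y) x 125 mm high; origin under its centre. A red-framed gate closes its front (-x side, towards the robot); three jet drawers lie behind. On its top: the hinge-side lock, the grip lock's pin, a low check plunger at the front left corner (15 mm tall) and a handle folded flat at the rear (13 mm). Only the two locks stand taller.
- gate_hinge (a point): point on the gate's vertical hinge axis, at the height of the case top (125 mm above the table), at the front left corner of the case: 85.5 mm towards -x and 124 mm towards +y of the case's centre. Axes as the case.
- gate (a joint): gate angle, rad: 0 shut, 1.65 at its stop; opening, its free (right, -y) end swings out towards the case's -x and round to its left, clockwise from above. A spring pulls it shut (0.07 N m shut, 0.26 at 1.35 rad). A spring check must be pushed over between 0.55 and 0.80 rad (under 1 N m, 5 N at the grip lock); let go beyond it, the gate rests on the check near 1.0. A shut lock blocks it.
- gate_middle (a point): centre of the gate's front face, 124 mm from the hinge axis along the gate. The gate is a steel pan 240 wide x 24 thick x 119 mm high, about 0.55 kg, its back on the case front and its top level with the case top (125 mm). Its axes turn with it and equal the case's when shut: x from front to back through it, y along its width towards the hinge, z up.
- hinge_lock (a joint): lever of the hinge-side lock, rad: 0 locked, 0.42 squeezed right home; its claw is clear of the gate's pin above about 0.25. Squeezing takes about 5 N; it is stiff and stays where it is left, with no spring.
- hinge_lock_grip (a point): hinge-side lock on the case top: upright chrome thumb plate (fixed, 26 x 6 mm) and round post (12 mm, on a lever) side by side along the case's y, tops 59 mm above the case top, base and lever 10. Point: midway when squeezed, 39 mm above the case top, 47.5 behind (+x) and 73.5 right (-y) of the hinge. Outer faces: plate 11.5 mm to -y; post 25.5 to +y locked, 12 squeezed home. Axes as the case.
- grip_lock (a joint): lever of the grip lock on the gate, rad: 0 locked, 0.42 squeezed right home; its claw is clear of the case's pin above about 0.25. Sprung: squeezing takes about 4 N at first, 8 N at the end; let go, it springs back (and locks if the gate is shut).
- grip_lock_grip (a point): grip lock on the gate's top near its free end: the same lock turned round, plate on the hinge side, post on the free side, side by side along the gate's y. Point: midway when squeezed, 39 mm above the gate top, 47.5 in front (-x) of the hinge and 181.5 from it along the gate (-y). Outer faces: plate 11.5 mm to +y; post 25.5 to -y locked, 12 squeezed home. Axes as the gate's, turning with it.
- air_filter: bystander: gray plastic air filter housing, 156 x 101 x 106 mm high with two intake horns on top and a black rubber boot at one end, standing left of the case; origin at the centre of its underside.
- reed_block: bystander: black reed valve block, 60 x 66 x 46 mm, right of the case; origin at the centre of its underside.
- jet_wrench: bystander: brass jet wrench, 126 mm long (along its x), 15 mm thick, lying in front and to the right of the case; origin under its middle.
- screwdriver: bystander: flat screwdriver with an orange handle, 190 mm long (along its x), lying in front and to the left of the case; origin under its middle.
- carburetor: bystander: aluminium kart carburetor with a black top cap, 70 x 60 x 98 mm high, right of the case; origin at the centre of its underside.
- jet_tin: bystander: round steel tin with brass jets, 62 mm diameter, 26 mm high, right of the case; origin at the centre of its underside.

How it is judged:
By the outcome, as a careful person would: the job done as asked, in the order asked, and still so for the second after the job is handed in, while the arm keeps its last pose, push and grip.
It also fails if it takes over 54 s, if anything falls off the work surface, if the arm or the gripper's body presses on something with over 40 N, if the wrist force passes 120 N, or if a joint passes its speed limit or range.

## Robot

A 7-joint arm with a two-finger parallel gripper is mounted at the origin on the work surface. World frame = base frame: x ahead of the robot, y to its left, z up, the work surface at z = 0. Lengths are in m, angles in rad, forces in N, time in s.
With the tool pointing down it reaches from about 0.4 to 0.9 m from the base axis. Payload 5.5 kg.
Tool frame: the origin (TCP) lies on the centre line of the jaws, within the pads' length; the fingertips stand 14 mm ahead of it and the grasp point (between the pads) lies 5 mm behind it (bot.nose_length is the distance from the TCP to the fingertips, in m); x points along the fingers, y is the direction in which the jaws open and shut, and the axes are right-handed (so a half turn about x gives the same grasp; the last joint's range is limited). The gripper opens to 92 mm and grips with 3 to 60 N. Pads are 19 mm wide; open, the fingers measure 130 mm over their backs; the gripper's body (75 mm by 190 mm) begins 47 mm behind the grasp point.
Start: joints at [1.499, 0.501, -0.427, 1.55, 0.221, 1.138, -0.21], TCP at [0.214, -0.614, 0.241] pointing down, gripper open.
Joint ranges: [-2.88, 2.88], [-0.31, 2.03], [-1.54, 1.56], [0.2, 2.42], [-1.41, 4.55], [0.19, 2.02], [-2.57, 2.57]. Speed limits (rad/s): [2.57, 2.57, 3.14, 3.14, 3.14, 3.14, 3.14].

## Interface

Orientations are given as [roll, pitch, yaw] about the fixed x, y, z axes, in that order (R = Rz(yaw) Ry(pitch) Rx(roll)).
In Python, from bench import bot gives the robot as it stands. The module is installed in compiled form; this text tells all that it offers.
- The arm moves only by the shell command python3 -m pendant 'ROWS' [OPENING] [FORCE]. ROWS is JSON, a list of rows, each an object of numbers: "x", "y", "z": the shift along the tool's x, y, z in m; "ax", "ay", "az": the turn, a rotation vector about the tool's x, y, z in rad. A call has 1 to 8 rows; each row is the pose to reach, as a shift and turn from the pose commanded when the call began, along the tool's axes at that moment; what a row does not reach only later rows make up. A row lasts 1/10 s, in which the tool goes at most 50 mm and 8.59 degrees, less where a joint would pass 70% of its speed; a pose out of reach is approached as far as the arm can. A call with a gripper value outside its range is refused whole. OPENING is the closure in counts, from 0 (fully open) to 255 (shut), set as the call begins (- or left out, the last holds). The fingers move at their own pace and stop on an object; FORCE is the grip in N (left out, the last holds). Time passes only in rows, so rows that repeat a pose let the fingers close. It gives the time, the measured TCP pose, the force and the opening at its end, in the units of the state.
- bot.state(): the state, without advancing time (a new reading comes with each control period).
- bot.get_image(name): name is "scene" or "top" or "wrist"; returns a dict with "pixels" (420x560x3 uint8, blue, green, red), "fx", "fy", "cx", "cy" (pixels), "R" (3x3) and "t" (3): a world point X has camera coordinates R X + t. Camera axes: x right, y down, z forward; pixel columns grow to the right and rows downward; lengths in m; the calibration is good to about 2 mm. A picture is of the moment at which its call begins. There is no depth.
- bot.close_job(): hands the job in, once; it reports no verdict.
Trained networks look in a picture, given as the dict that the camera call returned (one of the last four; its "shot" number tells which), for a name from the list of things; names that differ only in an ending like _2 or _b are one class to them, and where a whole thing is asked for, a point or a joint stands for the part that bears it (a point fixed in the world has none). Each returns a list of dicts, best first, with "p" (0 to 1); they miss things now and then, are a little off and sometimes report something else, mostly with a low value. They report only what shows in the picture. A call takes as long as a camera call.
- bot.look_for(picture, thing): "xyz" ([x, y, z] in m, in world coordinates, good to about 4 mm: the middle of the surface that is visible of it).
- bot.trace(picture, thing): "pixels" (420x560 bool, what is visible of it).
- bot.pinpoint(picture, thing): "xyz" ([x, y, z] in m, in world coordinates, good to about 4 mm: a listed point, or the origin of a listed thing).
The state is a dict: "t": time; "joints": joint angles; "dq": joint speeds; "effort": joint torques, N m; "tcp_pos": TCP position; "eef_rot": TCP orientation; "wrist_force": force on the tool from outside, world axes, zero at the start; "wrist_torque": the same for the moment, N m; "opening": opening from 0.0 (shut) to 1.0 (fully open).
Only numpy, scipy, OpenCV 4.12 (cv2) and the standard library are available. Lean on these libraries where they do the work, as an engineer would, in place of code of your own. Each camera call takes 0.05 s, during which the arm holds its last target.

## Working session

There is one attempt and no reset: what is moved stays moved. The work goes in short steps, Python scripts to look and compute and a shell command to move; the robot and the scene stay as the last step left them, time stands still between calls to the robot, and variables do not carry over. Pictures are saved under pics/ and viewed, and the job is handed in when it is done.

```bash
mkdir -p pics; ls; cat > look.py <<'E'
from bench import bot
import cv2,sys
def snap(n,f):
    p=bot.get_image(n); cv2.imwrite('pics/'+f,p['pixels']); return p
E
python3 - <<'E'
from look import *
s=bot.state(); print(s)
for n in ['scene','top']:
    p=snap(n,n+'0.png')
    for th in ['parts_case','gate_hinge','gate_middle','hinge_lock_grip','grip_lock_grip','air_filter','screwdriver','jet_wrench','carburetor','reed_block','jet_tin']:
        r=bot.pinpoint(p,th); print(n,th,[(x['xyz'],x['p']) for x in r[:2]])
E
```

```text
pics
{'t': 0.0, 'joints': array([ 1.49921325,  0.50185158, -0.42679919,  1.55143774,  0.22079787,
        1.13832004, -0.21032036]), 'dq': array([-2.09607293e-03, -1.70065487e-03, -1.94786586e-04, -6.45570255e-04,
        8.26606877e-04, -8.67365972e-04,  3.19793157e-05]), 'effort': array([-4.32717334e-04, -5.66597235e+01, -5.81550792e+00, -2.79107702e+01,
       -6.84630428e-02,  3.08326527e-02,  1.69172536e-04]), 'tcp_pos': array([ 0.21330593, -0.6132877 ,  0.23968181]), 'eef_rot': array([-1.60646471,  1.56883725,  1.86994919]), 'wrist_force': array([-0.50722756, -0.27032192,  1.54282631]), 'wrist_torque': array([-0.02017655,  0.00656697,  0.01599425]), 'opening': 1.0023225198008319}
scene parts_case [([0.7015, -0.0868, -0.0009], 0.86)]
scene gate_hinge [([0.63, 0.0473, 0.1307], 0.79)]
scene gate_middle [([0.6289, 0.0472, 0.1293], 0.71)]
scene hinge_lock_grip [([0.6689, -0.0352, 0.1645], 0.58)]
scene grip_lock_grip [([0.5623, -0.1282, 0.1643], 0.93)]
scene air_filter []
scene screwdriver [([0.4533, 0.2133, -0.0008], 0.63)]
scene jet_wrench [([0.3787, -0.329, -0.0], 0.67), ([0.5628, -0.3829, 0.0005], 0.39)]
scene carburetor [([0.5623, -0.3845, -0.0007], 0.8)]
scene reed_block [([0.6382, -0.2791, -0.0027], 0.84)]
scene jet_tin [([0.5024, -0.2778, -0.008], 0.86)]
top parts_case [([0.7025, -0.0888, -0.0026], 0.91)]
top gate_hinge [([0.6361, 0.0481, 0.1215], 0.83)]
top gate_middle [([0.5931, -0.0771, 0.0621], 0.64)]
top hinge_lock_grip [([0.6729, -0.0339, 0.1629], 0.97)]
top grip_lock_grip [([0.5637, -0.131, 0.1635], 0.95)]
top air_filter []
top screwdriver [([0.4525, 0.216, 0.0016], 0.57)]
top jet_wrench [([0.3789, -0.3285, 0.0001], 0.52), ([0.7008, -0.0906, 0.0009], 0.42)]
top carburetor [([0.5639, -0.3744, -0.0015], 0.8)]
top reed_block [([0.6354, -0.2807, -0.0026], 0.97)]
top jet_tin [([0.561, -0.1298, 0.163], 0.69), ([0.5048, -0.2799, 0.0011], 0.65)]
```

View pics/scene0.png

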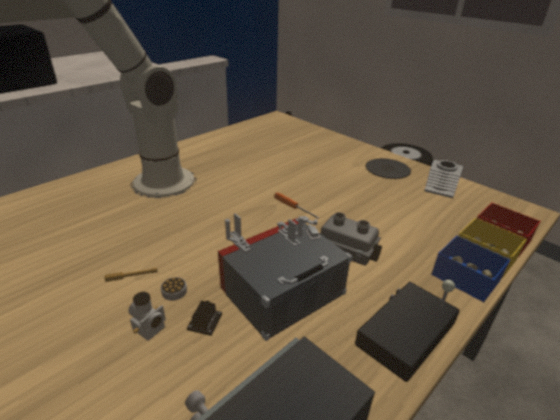

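View pics/top0.png

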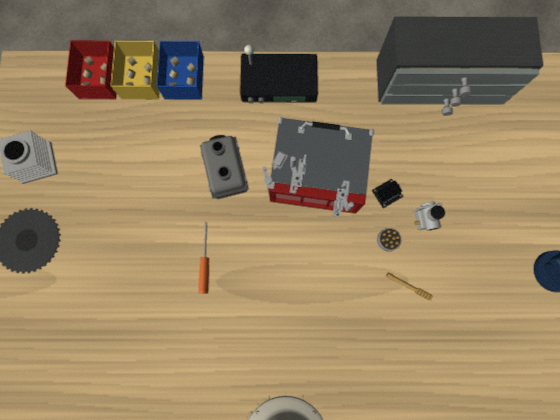

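The scene view shows the case at about (285,270), with the grip lock at (235,232) and the hinge lock at (293,232). In the top view the case is at (322,162), turned slightly clockwise, with the screwdriver and filter to the left, clear of the gate swing. Next I'll fit the case pose.

```bash
cat >> look.py <<'E'
import numpy as np
from scipy.optimize import least_squares
from scipy.spatial.transform import Rotation as Ro
H=np.array([-.0855,.124,.125])
M={'parts_case':np.zeros(3),'gate_hinge':H,'hinge_lock_grip':H+[.0475,-.0735,.039],'grip_lock_grip':H+[-.0475,-.1815,.039]}
def rz(a): return Ro.from_euler('z',a).as_matrix()
def proj(p,X):
    c=np.atleast_2d(X)@p['R'].T+p['t']; return np.c_[c[:,0]/c[:,2]*p['fx']+p['cx'],c[:,1]/c[:,2]*p['fy']+p['cy']]
def C2W(v,X): return np.atleast_2d(X)@rz(v[2]).T+[v[0],v[1],0]
E
python3 - <<'E'
from look import *
obs=[]
ps={}
for n in ['scene','top','top']:
    p=snap(n,'a.png'); ps[n]=p
    for th in M:
        for r in bot.pinpoint(p,th)[:1]:
            if r['p']>.5: obs.append((n,th,np.array(r['xyz'])))
f=lambda v:np.concatenate([(C2W(v,M[t])[0]-x)[:2] for _,t,x in obs])
s=least_squares(f,[.7,-.087,-.14],loss='soft_l1',f_scale=.005)
v=s.x;print(v)
for (n,t,x),e in zip(obs,f(v).reshape(-1,2)): print(n,t,e.round(4))
for t in M: print(t,C2W(v,M[t])[0].round(4))
for n in ['scene','top']:
    p=ps[n]; im=cv2.resize(p['pixels'],None,fx=3,fy=3,interpolation=cv2.INTER_CUBIC)
    bx=np.array([[sx*.085,sy*.12,.125] for sx,sy in [(-1,-1),(1,-1),(1,1),(-1,1)]])
    q=proj(p,C2W(v,bx)); cv2.polylines(im,[(q*3+1).astype(int)],True,(0,255,0),1)
    for t in M:
        a=proj(p,C2W(v,M[t]))[0]*3+1; cv2.circle(im,tuple(a.astype(int)),4,(255,255,0),1)
    c=proj(p,C2W(v,[[0,0,.125]]))[0]*3; x,y=c.astype(int); cv2.imwrite(f'pics/fit_{n}.png',im[max(0,y-250):y+250,max(0,x-300):x+300])
np.save('v.npy',v)
s=bot.state(); print(Ro.from_euler('xyz',s['eef_rot']).as_matrix().round(3), s['joints'])
E
```

```text
[ 0.70109487 -0.08931537 -0.13250183]
scene parts_case [-0.0022 -0.0019]
scene gate_hinge [0.003  0.0007]
scene hinge_lock_grip [-0.0012 -0.001 ]
scene grip_lock_grip [0.0013 0.0019]
top parts_case [-0.0014  0.0006]
top gate_hinge [-0.0025 -0.0047]
top hinge_lock_grip [-0.0016 -0.0017]
top grip_lock_grip [0.0034 0.0029]
top gate_hinge [-0.0036 -0.0034]
top hinge_lock_grip [0.0028 0.0027]
top grip_lock_grip [0.0024 0.0035]
parts_case [ 0.7011 -0.0893  0.    ]
gate_hinge [0.6327 0.0449 0.125 ]
hinge_lock_grip [ 0.6701 -0.0342  0.164 ]
grip_lock_grip [ 0.5617 -0.1287  0.164 ]
[[ 0.     0.329 -0.944]
 [-0.    -0.944 -0.329]
 [-1.     0.    -0.   ]] [ 1.49922707  0.50088522 -0.4269728   1.55041295  0.22080205  1.13827172
 -0.21028454]
```

View pics/fit_top.png

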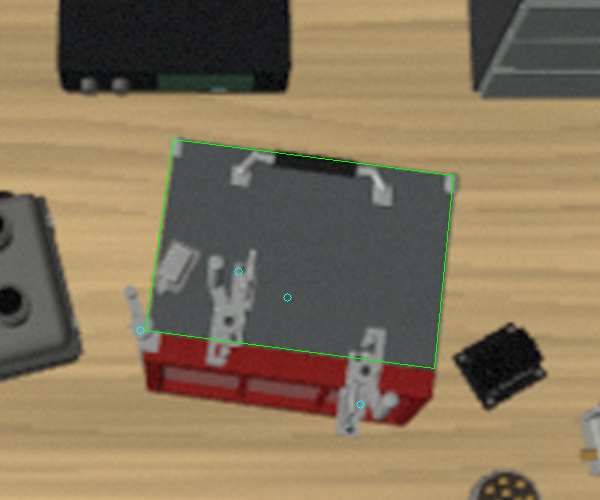

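View pics/fit_scene.png

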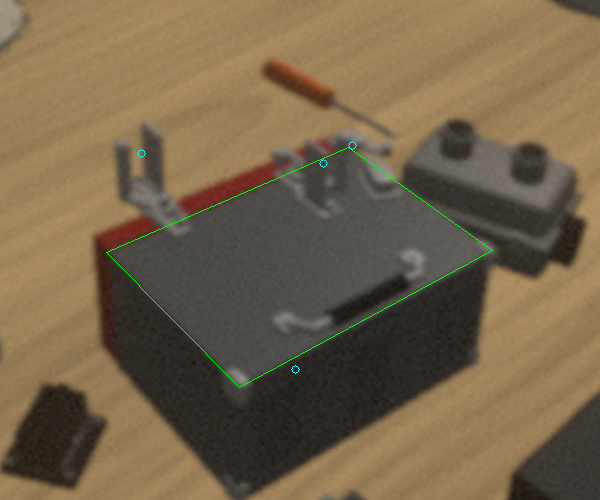

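The fitted outline matches the case top to within about 2 mm in both views, and the circles sit between plate and post on each lock. I'll approach with tool y along case +y, which leaves the last joint room for the swing.

```bash
cat >> look.py <<'E'
def goal(xyz,yaw,n=1,wrap=0):
    """tool down, tool y at heading yaw"""
    s=bot.state(); R=Ro.from_euler('xyz',s['eef_rot']).as_matrix()
    y=np.array([np.cos(yaw),np.sin(yaw),0]); x=np.array([0,0,-1.]); T=np.c_[x,y,np.cross(x,y)]
    d=R.T@(np.array(xyz)-s['tcp_pos']); rv=Ro.from_matrix(R.T@T).as_rotvec()
    print('t',round(s['t'],2),'tcp',s['tcp_pos'].round(4),'shift',d.round(4),'turn',rv.round(3),'open',round(s['opening'],3),'F',s['wrist_force'].round(1),'j',s['joints'].round(2))
E
python3 - <<'E'
from look import *
v=np.load('v.npy'); g=C2W(v,M['hinge_lock_grip'])[0]
goal([g[0],g[1],.25],v[2]+np.pi/2)
E
```

```text
t 1.95 tcp [ 0.2136 -0.6139  0.2407] shift [-0.0093 -0.3975 -0.6216] turn [-2.674  0.    -0.   ] open 0.997 F [ 0.  -0.3  0.3] j [ 1.5   0.5  -0.43  1.55  0.22  1.14 -0.21]
```

```bash
python3 -m pendant '[{"x":-0.01,"y":-0.02,"z":-0.031,"ax":-0.134},{"x":-0.01,"y":-0.04,"z":-0.062,"ax":-0.268},{"x":-0.01,"y":-0.06,"z":-0.093,"ax":-0.4},{"x":-0.01,"y":-0.08,"z":-0.124,"ax":-0.535},{"x":-0.01,"y":-0.1,"z":-0.155,"ax":-0.67},{"x":-0.01,"y":-0.12,"z":-0.186,"ax":-0.8},{"x":-0.01,"y":-0.14,"z":-0.217,"ax":-0.935},{"x":-0.01,"y":-0.16,"z":-0.249,"ax":-1.07}]' 0 20
python3 - <<'E'
from look import *
v=np.load('v.npy'); g=C2W(v,M['hinge_lock_grip'])[0]
goal([g[0],g[1],.25],v[2]+np.pi/2)
E
```

```text
t 1.95 tcp [ 0.2136 -0.6139  0.2407] shift [-0.0093 -0.3975 -0.6216] turn [-2.674  0.    -0.   ] open 0.997 F [ 0.  -0.3  0.3] j [ 1.5   0.5  -0.43  1.55  0.22  1.14 -0.21]invalid input
```

```bash
python3 -m pendant '[{"x":-0.01,"y":-0.02,"z":-0.031,"ax":-0.134},{"x":-0.01,"y":-0.04,"z":-0.062,"ax":-0.268},{"x":-0.01,"y":-0.06,"z":-0.093,"ax":-0.4},{"x":-0.01,"y":-0.08,"z":-0.124,"ax":-0.535}]'
python3 - <<'E'
from look import *
v=np.load('v.npy'); g=C2W(v,M['hinge_lock_grip'])[0]
goal([g[0],g[1],.25],v[2]+np.pi/2)
E
```

```text
t 1.95 tcp [ 0.2136 -0.6139  0.2407] shift [-0.0093 -0.3975 -0.6216] turn [-2.674  0.    -0.   ] open 0.997 F [ 0.  -0.3  0.3] j [ 1.5   0.5  -0.43  1.55  0.22  1.14 -0.21]invalid input
```

```bash
python3 -m pendant '[{"x":-0.01,"y":-0.02,"z":-0.031,"ax":-0.134,"ay":0,"az":0},{"x":-0.01,"y":-0.04,"z":-0.062,"ax":-0.268,"ay":0,"az":0}]'; echo; python3 -m pendant --help

```

```text
t: 2.15
tcp_pos: [0.2588, -0.5565, 0.2516]
eef_rot: [1.323, 1.569, -1.213]
wrist_force: [0.4, 0.3, -0.3]
opening: 0.999
invalid input: not JSON, or not a number
```

```bash
python3 - <<'E'
from look import *
print(bot.state()['t'],bot.state()['tcp_pos'])
E
```

```text
2.15 [ 0.25884063 -0.55646223  0.25163102]
```

All six keys are required.

```bash
python3 - <<'E'
from look import *
v=np.load('v.npy'); g=C2W(v,M['hinge_lock_grip'])[0]
goal([g[0],g[1],.25],v[2]+np.pi/2)
E
```

```text
t 2.15 tcp [ 0.2588 -0.5565  0.2516] shift [ 0.0009 -0.1956 -0.6353] turn [-2.404  0.003 -0.   ] open 0.999 F [ 0.4  0.3 -0.3] j [ 1.48  0.44 -0.51  1.63  0.23  1.13 -0.06]
```

```bash
python3 -m pendant '[{"x":0,"y":-0.011,"z":-0.035,"ax":-0.134,"ay":0,"az":0},{"x":0,"y":-0.022,"z":-0.07,"ax":-0.268,"ay":0,"az":0},{"x":0,"y":-0.033,"z":-0.105,"ax":-0.4,"ay":0,"az":0},{"x":0,"y":-0.044,"z":-0.14,"ax":-0.535,"ay":0,"az":0},{"x":0,"y":-0.055,"z":-0.175,"ax":-0.67,"ay":0,"az":0},{"x":0,"y":-0.066,"z":-0.21,"ax":-0.8,"ay":0,"az":0},{"x":0,"y":-0.077,"z":-0.245,"ax":-0.935,"ay":0,"az":0},{"x":0,"y":-0.088,"z":-0.28,"ax":-1.07,"ay":0,"az":0}]' 0 20
python3 - <<'E'
from look import *
v=np.load('v.npy'); g=C2W(v,M['hinge_lock_grip'])[0]
goal([g[0],g[1],.25],v[2]+np.pi/2)
E
```

```text
t: 2.95
tcp_pos: [0.4405, -0.3234, 0.251]
eef_rot: [0.31, 1.57, -1.154]
wrist_force: [0.1, 0.6, 0.7]
opening: 0.998
t 2.95 tcp [ 0.4405 -0.3234  0.251 ] shift [ 0.0009  0.2592 -0.2629] turn [-1.331e+00  1.000e-03  0.000e+00] open 0.998 F [0.1 0.6 0.7] j [ 1.26  0.38 -0.84  1.79  0.32  1.1   0.42]
```

```bash
python3 -m pendant '[{"x":0,"y":0.026,"z":-0.026,"ax":-0.134,"ay":0,"az":0},{"x":0,"y":0.052,"z":-0.053,"ax":-0.268,"ay":0,"az":0},{"x":0,"y":0.078,"z":-0.079,"ax":-0.4,"ay":0,"az":0},{"x":0,"y":0.104,"z":-0.105,"ax":-0.535,"ay":0,"az":0},{"x":0,"y":0.13,"z":-0.131,"ax":-0.67,"ay":0,"az":0},{"x":0,"y":0.156,"z":-0.158,"ax":-0.8,"ay":0,"az":0},{"x":0,"y":0.182,"z":-0.184,"ax":-0.935,"ay":0,"az":0},{"x":0,"y":0.208,"z":-0.21,"ax":-1.07,"ay":0,"az":0}]'
python3 - <<'E'
from look import *
v=np.load('v.npy'); g=C2W(v,M['hinge_lock_grip'])[0]
goal([g[0],g[1],.25],v[2]+np.pi/2)
E
```

```text
t: 3.75
tcp_pos: [0.6262, -0.0936, 0.2508]
eef_rot: [-0.663, 1.57, -1.057]
wrist_force: [0.5, -0.6, -0.4]
opening: 1.001
t 3.75 tcp [ 0.6262 -0.0936  0.2508] shift [0.0008 0.0716 0.0178] turn [-0.261  0.     0.   ] open 1.001 F [ 0.5 -0.6 -0.4] j [ 0.8   0.64 -1.03  1.57  0.57  1.26  0.85]
```

```bash
python3 -m pendant '[{"x":0,"y":0.036,"z":0.009,"ax":-0.13,"ay":0,"az":0},{"x":0,"y":0.072,"z":0.018,"ax":-0.261,"ay":0,"az":0},{"x":0,"y":0.072,"z":0.018,"ax":-0.261,"ay":0,"az":0}]'
python3 - <<'E'
from look import *
v=np.load('v.npy'); g=C2W(v,M['hinge_lock_grip'])[0]
p=snap('wrist','w1.png')
for th in ['hinge_lock_grip','grip_lock_grip']:
    print(th,C2W(v,M[th])[0].round(4),[(r['xyz'],r['p']) for r in bot.pinpoint(p,th)[:2]])
goal([g[0],g[1],.16],v[2]+np.pi/2)
im=p['pixels'].copy()
for t in M:
    a=proj(p,C2W(v,M[t]))[0]; print(t,a.round()); cv2.circle(im,tuple(a.astype(int)),4,(255,255,0),1)
cv2.imwrite('pics/w1b.png',im)
E
```

```text
t: 4.05
tcp_pos: [0.6713, -0.0281, 0.2508]
eef_rot: [1.444, 1.566, 1.317]
wrist_force: [-0.3, -0.2, -0.4]
opening: 1.001
hinge_lock_grip [ 0.6701 -0.0342  0.164 ] [([0.6724, -0.0367, 0.1639], 0.55)]
grip_lock_grip [ 0.5617 -0.1287  0.164 ] [([0.5617, -0.1294, 0.1683], 0.91)]
t 4.2 tcp [ 0.6696 -0.0355  0.2504] shift [0.0903 0.0014 0.0004] turn [-0.006 -0.001  0.001] open 1.002 F [-0.5  0.8  1. ] j [ 0.67  0.73 -1.05  1.47  0.64  1.32  0.99]
parts_case [229. 205.]
gate_hinge [366. 146.]
hinge_lock_grip [269. 222.]
grip_lock_grip [92. 76.]
```

View pics/w1b.png

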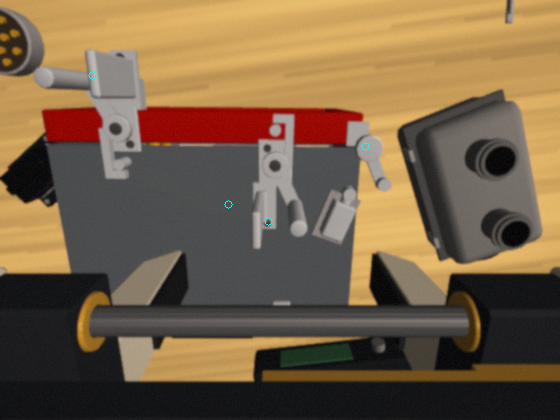

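The wrist view shows the plate at (257,215), the post at (298,228) and my point (269,222) between them, so the jaws straddle the lock. I'll go down.

```bash
python3 -m pendant '[{"x":0.03,"y":0.001,"z":0,"ax":0,"ay":0,"az":0},{"x":0.06,"y":0.001,"z":0,"ax":0,"ay":0,"az":0},{"x":0.08,"y":0.001,"z":0,"ax":0,"ay":0,"az":0},{"x":0.087,"y":0.001,"z":0,"ax":0,"ay":0,"az":0},{"x":0.087,"y":0.001,"z":0,"ax":0,"ay":0,"az":0}]' 0 20
python3 - <<'E'
from look import *
v=np.load('v.npy'); g=C2W(v,M['hinge_lock_grip'])[0]
goal([g[0],g[1],.163],v[2]+np.pi/2)
E
python3 -m pendant '[{"x":0,"y":0,"z":0,"ax":0,"ay":0,"az":0},{"x":0,"y":0,"z":0,"ax":0,"ay":0,"az":0},{"x":0,"y":0,"z":0,"ax":0,"ay":0,"az":0},{"x":0,"y":0,"z":0,"ax":0,"ay":0,"az":0}]' 140 20
python3 -m pendant '[{"x":0,"y":0,"z":0,"ax":0,"ay":0,"az":0},{"x":0,"y":0,"z":0,"ax":0,"ay":0,"az":0},{"x":0,"y":0,"z":0,"ax":0,"ay":0,"az":0},{"x":0,"y":0,"z":0,"ax":0,"ay":0,"az":0},{"x":0,"y":0,"z":0,"ax":0,"ay":0,"az":0},{"x":0,"y":0,"z":0,"ax":0,"ay":0,"az":0}]' 255 20
python3 - <<'E'
from look import *
v=np.load('v.npy'); g=C2W(v,M['hinge_lock_grip'])[0]
goal([g[0],g[1],.163],v[2]+np.pi/2)
p=snap('wrist','w2.png')
E
```

```text
t: 4.7
tcp_pos: [0.6694, -0.0352, 0.163]
eef_rot: [-2.843, 1.569, -2.982]
wrist_force: [0.3, -0.4, 1.0]
opening: 1.0
t 4.7 tcp [ 0.6694 -0.0352  0.163 ] shift [-0.      0.001   0.0006] turn [-0.007 -0.002  0.   ] open 1.0 F [ 0.3 -0.4  1. ] j [ 0.64  0.81 -1.    1.55  0.71  1.19  0.94]
t: 5.1
tcp_pos: [0.6704, -0.034, 0.1645]
eef_rot: [-0.038, 1.57, -0.176]
wrist_force: [-0.1, -0.7, 0.3]
opening: 0.703
t: 5.7
tcp_pos: [0.6712, -0.0348, 0.1645]
eef_rot: [-0.126, 1.568, -0.265]
wrist_force: [3.6, -0.6, 2.9]
opening: 0.235
t 5.7 tcp [ 0.6712 -0.0348  0.1645] shift [ 0.0015  0.0004 -0.0012] turn [-0.006  0.003  0.   ] open 0.235 F [ 3.6 -0.6  2.9] j [ 0.64  0.81 -1.    1.54  0.71  1.19  0.94]
```

View pics/w2.png

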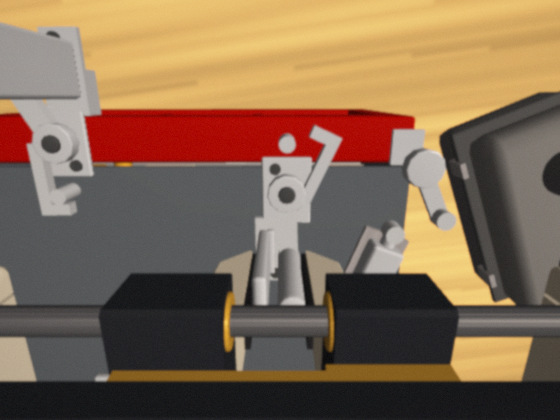

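The wrist view shows plate and post pinched together at (277,275). The claw has swung clear at (322,150) of the gate's pin at (288,143), so the hinge lock is home. Now I'll open the jaws and lift.

```bash
python3 -m pendant '[{"x":0,"y":0,"z":0,"ax":0,"ay":0,"az":0},{"x":0,"y":0,"z":0,"ax":0,"ay":0,"az":0}]' 255 20
python3 -m pendant '[{"x":0,"y":0,"z":0,"ax":0,"ay":0,"az":0},{"x":0,"y":0,"z":0,"ax":0,"ay":0,"az":0},{"x":0,"y":0,"z":0,"ax":0,"ay":0,"az":0},{"x":0,"y":0,"z":0,"ax":0,"ay":0,"az":0},{"x":-0.02,"y":0,"z":0,"ax":0,"ay":0,"az":0},{"x":-0.05,"y":0,"z":0,"ax":0,"ay":0,"az":0},{"x":-0.08,"y":0,"z":0,"ax":0,"ay":0,"az":0},{"x":-0.08,"y":0,"z":0,"ax":0,"ay":0,"az":0}]' 0 20
python3 - <<'E'
from look import *
v=np.load('v.npy'); g=C2W(v,M['grip_lock_grip'])[0]
goal([g[0],g[1],.243],v[2]+np.pi/2)
p=snap('wrist','w3.png')
for th in ['hinge_lock_grip','grip_lock_grip']:
    print(th,C2W(v,M[th])[0].round(4),[(r['xyz'],r['p']) for r in bot.pinpoint(p,th)[:2]])
E
```

```text
t: 5.95
tcp_pos: [0.6712, -0.0348, 0.1645]
eef_rot: [-0.052, 1.568, -0.191]
wrist_force: [4.3, -1.7, 2.6]
opening: 0.238
t: 6.75
tcp_pos: [0.6725, -0.0327, 0.2503]
eef_rot: [0.219, 1.562, 0.081]
wrist_force: [-0.1, 0.0, 0.1]
opening: 0.888
t 6.75 tcp [ 0.6725 -0.0327  0.2503] shift [ 0.0063 -0.1104 -0.0967] turn [-0.005  0.008 -0.002] open 0.888 F [-0.1  0.   0.1] j [ 0.66  0.73 -1.06  1.47  0.64  1.31  0.99]
hinge_lock_grip [ 0.6701 -0.0342  0.164 ] [([0.6741, -0.0332, 0.1642], 0.62)]
grip_lock_grip [ 0.5617 -0.1287  0.164 ] [([0.5582, -0.1311, 0.1613], 0.72)]
```

View pics/w3.png

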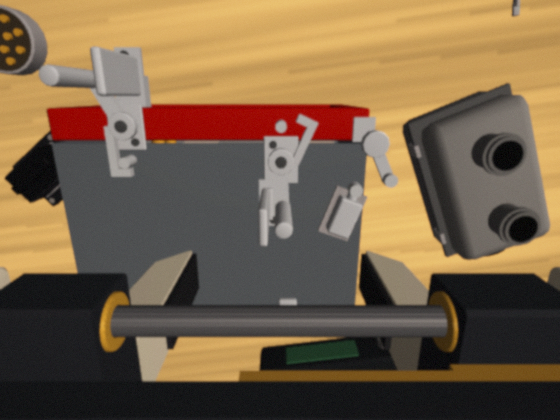

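The hinge lock has stayed open after release: post against the plate at (282,215), claw at (305,130) off the pin at (280,127). On to the grip lock.

```bash
python3 -m pendant '[{"x":0.001,"y":-0.03,"z":-0.025,"ax":0,"ay":0,"az":0},{"x":0.002,"y":-0.06,"z":-0.05,"ax":0,"ay":0,"az":0},{"x":0.003,"y":-0.09,"z":-0.08,"ax":0,"ay":0,"az":0},{"x":0.004,"y":-0.11,"z":-0.097,"ax":-0.005,"ay":0.004,"az":0},{"x":0.004,"y":-0.11,"z":-0.097,"ax":-0.005,"ay":0.006,"az":0},{"x":0.004,"y":-0.11,"z":-0.097,"ax":-0.005,"ay":0.006,"az":0}]' 0 20
python3 - <<'E'
from look import *
v=np.load('v.npy'); g=C2W(v,M['grip_lock_grip'])[0]
goal([g[0],g[1],.162],v[2]+np.pi/2)
p=snap('wrist','w4.png')
for th in ['hinge_lock_grip','grip_lock_grip']:
    print(th,C2W(v,M[th])[0].round(4),[(r['xyz'],r['p']) for r in bot.pinpoint(p,th)[:2]])
E
```

```text
t: 7.5
tcp_pos: [0.5582, -0.1304, 0.2392]
eef_rot: [3.115, 1.564, 2.98]
wrist_force: [0.0, -0.1, 0.7]
opening: 1.0
t 7.5 tcp [ 0.5582 -0.1304  0.2392] shift [0.0772 0.0021 0.0037] turn [-0.002 -0.007 -0.   ] open 1.0 F [ 0.  -0.1  0.7] j [ 1.    0.6  -1.14  1.73  0.58  1.21  1.14]
hinge_lock_grip [ 0.6701 -0.0342  0.164 ] []
grip_lock_grip [ 0.5617 -0.1287  0.164 ] [([0.5617, -0.1304, 0.1683], 0.97)]
```

View pics/w4.png

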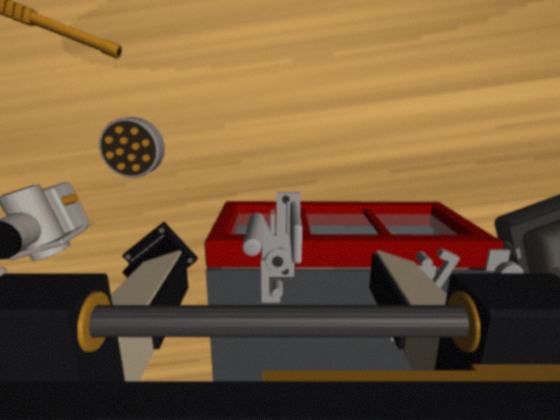

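The wrist view shows the grip lock with its post at (255,232) and plate at (290,225), between the open jaws. I'll descend and squeeze.

```bash
python3 -m pendant '[{"x":0.03,"y":0.001,"z":0.003,"ax":0,"ay":0,"az":0},{"x":0.06,"y":0.001,"z":0.003,"ax":0,"ay":-0.006,"az":0},{"x":0.077,"y":0.001,"z":0.003,"ax":0,"ay":-0.006,"az":0},{"x":0.077,"y":0.001,"z":0.003,"ax":0,"ay":-0.006,"az":0},{"x":0.077,"y":0.001,"z":0.003,"ax":0,"ay":-0.006,"az":0}]' 140 35
python3 - <<'E'
from look import *
v=np.load('v.npy'); g=C2W(v,M['grip_lock_grip'])[0]
goal([g[0],g[1],.162],v[2]+np.pi/2)
p=snap('wrist','w5.png')
E
```

```text
t: 8.15
tcp_pos: [0.5621, -0.1281, 0.1633]
eef_rot: [1.193, 1.57, 1.061]
wrist_force: [0.1, 1.0, 1.4]
opening: 0.614
t 8.15 tcp [ 0.5621 -0.1281  0.1633] shift [ 0.0013 -0.0007 -0.0004] turn [ 0.001  0.    -0.001] open 0.614 F [0.1 1.  1.4] j [ 0.95  0.68 -1.07  1.8   0.67  1.08  1.08]
```

View pics/w5.png

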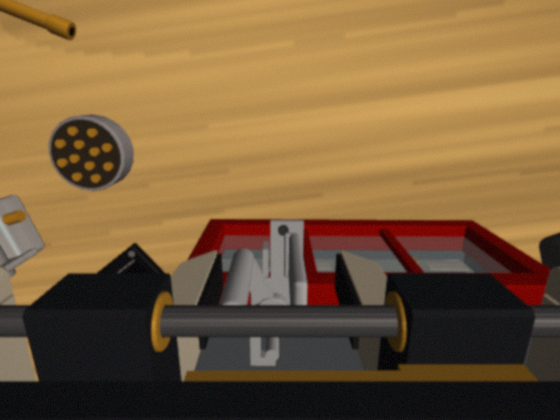

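The post at (240,275) and plate (290,280) are both between the pads at (205,290) and (350,280). Squeezing.

```bash
python3 -m pendant '[{"x":0,"y":0,"z":0,"ax":0,"ay":0,"az":0},{"x":0,"y":0,"z":0,"ax":0,"ay":0,"az":0},{"x":0,"y":0,"z":0,"ax":0,"ay":0,"az":0},{"x":0,"y":0,"z":0,"ax":0,"ay":0,"az":0},{"x":0,"y":0,"z":0,"ax":0,"ay":0,"az":0},{"x":0,"y":0,"z":0,"ax":0,"ay":0,"az":0},{"x":0,"y":0,"z":0,"ax":0,"ay":0,"az":0}]' 255 35
python3 - <<'E'
from look import *
v=np.load('v.npy'); g=C2W(v,M['grip_lock_grip'])[0]
goal([g[0],g[1],.162],v[2]+np.pi/2)
p=snap('wrist','w6.png')
E
```

```text
t: 8.9
tcp_pos: [0.562, -0.1278, 0.1636]
eef_rot: [0.716, 1.569, 0.585]
wrist_force: [-2.5, 4.7, 5.9]
opening: 0.232
t 8.9 tcp [ 0.562  -0.1278  0.1636] shift [ 0.0016 -0.001  -0.0002] turn [ 0.001  0.001 -0.001] open 0.232 F [-2.5  4.7  5.9] j [ 0.95  0.68 -1.07  1.8   0.67  1.08  1.08]
```

View pics/w6.png

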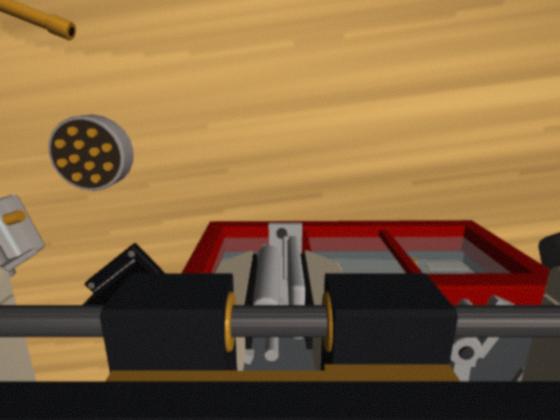

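The post and plate are pinched together (272,275), with the same closed width as on the hinge lock. Now I'll work out the arc rows.

```bash
cat >> look.py <<'E'
def arc(v,steps):
    """tool-axes rows for swinging the held point about the hinge from the current pose"""
    s=bot.state(); R=Ro.from_euler('xyz',s['eef_rot']).as_matrix(); h=C2W(v,H)[0]
    r=s['tcp_pos']-h; r[2]=0
    a=np.arctan2(r[1],r[0])-v[2]; a0=np.arctan2(-.1815,-.0475)
    th=(a0-a)%(2*np.pi); th=(th+np.pi)%(2*np.pi)-np.pi
    hd=np.arctan2(R[1,1],R[0,1]); print('t',round(s['t'],2),'radius',np.hypot(*r[:2]).round(4),'theta pos',round(np.degrees(th),1),'theta heading',round(np.degrees(v[2]+np.pi/2-hd),1),'z',s['tcp_pos'][2].round(4),'open',round(s['opening'],3),'F',s['wrist_force'].round(1),'j',s['joints'].round(2))
    r0=rz(v[2])@np.array([-.0475,-.1815,0])
    for d in steps:
        T=np.radians(d); P=h+rz(-T)@r0; P[2]=.163
        yaw=v[2]+np.pi/2-T; y=np.array([np.cos(yaw),np.sin(yaw),0]); x=np.array([0,0,-1.]); G=np.c_[x,y,np.cross(x,y)]
        print(d,(R.T@(P-s['tcp_pos'])).round(4),Ro.from_matrix(R.T@G).as_rotvec().round(3))
E
python3 - <<'E'
from look import *
arc(np.load('v.npy'),[1.5,4,7,10,13,16,19,22])
E
```

```text
t 8.95 radius 0.1866 theta pos -0.0 theta heading -0.1 z 0.1636 open 0.228 F [-2.3  3.9  6.2] j [ 0.95  0.68 -1.07  1.8   0.67  1.08  1.08]
1.5 [ 0.0006  0.0004 -0.005 ] [ 0.027  0.001 -0.001]
4 [ 0.0005  0.0028 -0.0128] [ 0.071  0.001 -0.001]
7 [ 0.0005  0.0062 -0.022 ] [ 0.123  0.001 -0.001]
10 [ 0.0005  0.0101 -0.031 ] [ 0.175  0.001 -0.001]
13 [ 0.0005  0.0144 -0.0398] [ 0.228  0.001 -0.001]
16 [ 0.0005  0.0192 -0.0484] [ 0.28   0.001 -0.001]
19 [ 0.0005  0.0245 -0.0567] [ 0.333  0.001 -0.001]
22 [ 0.0005  0.0301 -0.0648] [ 0.385  0.001 -0.001]
```

```bash
python3 -m pendant '[{"x":0,"y":0.001,"z":-0.005,"ax":0.026,"ay":0,"az":0},{"x":0,"y":0.003,"z":-0.013,"ax":0.07,"ay":0,"az":0},{"x":0,"y":0.007,"z":-0.022,"ax":0.122,"ay":0,"az":0},{"x":0,"y":0.011,"z":-0.031,"ax":0.175,"ay":0,"az":0},{"x":0,"y":0.015,"z":-0.04,"ax":0.227,"ay":0,"az":0},{"x":0,"y":0.02,"z":-0.048,"ax":0.279,"ay":0,"az":0},{"x":0,"y":0.025,"z":-0.057,"ax":0.332,"ay":0,"az":0},{"x":0,"y":0.031,"z":-0.065,"ax":0.384,"ay":0,"az":0}]'
python3 - <<'E'
from look import *
snap('top','t7.png')
arc(np.load('v.npy'),[24,27,30,33,36,39,42,45])
E
```

```text
t: 9.75
tcp_pos: [0.5029, -0.0888, 0.1635]
eef_rot: [0.687, 1.566, 0.169]
wrist_force: [5.4, 3.9, 0.6]
opening: 0.231
t 9.8 radius 0.1864 theta pos 22.5 theta heading 22.2 z 0.1636 open 0.231 F [ 3.6  4.6 -0.3] j [ 0.95  0.53 -1.04  1.96  0.56  0.97  0.69]
24 [ 0.0005  0.0002 -0.0051] [ 0.031  0.002 -0.002]
27 [ 0.0005  0.0032 -0.0145] [ 0.083  0.002 -0.002]
30 [ 0.0005  0.0067 -0.0236] [ 0.136  0.002 -0.002]
33 [ 0.0005  0.0107 -0.0326] [ 0.188  0.002 -0.003]
36 [ 0.0005  0.0151 -0.0414] [ 0.241  0.002 -0.003]
39 [ 0.0005  0.02   -0.0499] [ 0.293  0.002 -0.003]
42 [ 0.0005  0.0254 -0.0581] [ 0.345  0.002 -0.003]
45 [ 0.0005  0.0311 -0.0661] [ 0.398  0.002 -0.003]
```

View pics/t7.png

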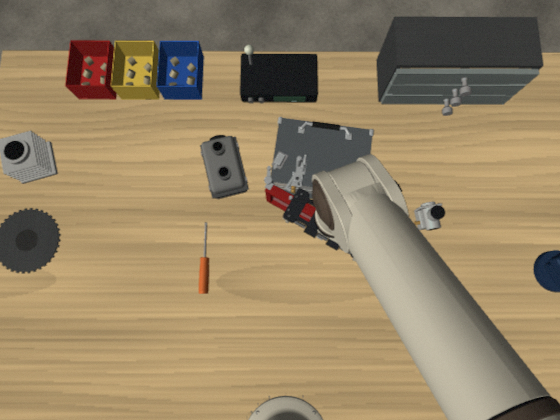

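The gate is swinging: its red end at (275,195) now slants out and the grip holds, with low force. Next, over the check.

```bash
python3 -m pendant '[{"x":0,"y":0.001,"z":-0.005,"ax":0.03,"ay":0,"az":0},{"x":0,"y":0.004,"z":-0.014,"ax":0.083,"ay":0,"az":0},{"x":0,"y":0.008,"z":-0.024,"ax":0.135,"ay":0,"az":0},{"x":0,"y":0.012,"z":-0.033,"ax":0.188,"ay":0,"az":0},{"x":0,"y":0.016,"z":-0.041,"ax":0.24,"ay":0,"az":0},{"x":0,"y":0.021,"z":-0.05,"ax":0.292,"ay":0,"az":0},{"x":0,"y":0.026,"z":-0.058,"ax":0.345,"ay":0,"az":0},{"x":0,"y":0.032,"z":-0.066,"ax":0.397,"ay":0,"az":0}]'
python3 - <<'E'
from look import *
arc(np.load('v.npy'),[47,50,53,56,59,62,65,68])
E
```

```text
t: 10.6
tcp_pos: [0.4623, -0.03, 0.1635]
eef_rot: [0.789, 1.564, -0.128]
wrist_force: [8.0, 0.2, -2.5]
opening: 0.23
t 10.6 radius 0.1862 theta pos 44.0 theta heading 44.9 z 0.1635 open 0.23 F [ 8.   0.2 -2.5] j [ 0.85  0.4  -1.    2.07  0.44  0.89  0.26]
47 [ 0.0004  0.0012 -0.0098] [ 0.036  0.004 -0.005]
50 [ 0.0004  0.0042 -0.0191] [ 0.089  0.004 -0.005]
53 [ 0.0004  0.0078 -0.0282] [ 0.141  0.004 -0.005]
56 [ 0.0004  0.0118 -0.0372] [ 0.193  0.004 -0.005]
59 [ 0.0004  0.0163 -0.0459] [ 0.246  0.004 -0.005]
62 [ 0.0003  0.0213 -0.0544] [ 0.298  0.004 -0.005]
65 [ 0.0003  0.0267 -0.0626] [ 0.35   0.004 -0.005]
68 [ 0.0003  0.0325 -0.0706] [ 0.403  0.003 -0.005]
```

```bash
python3 -m pendant '[{"x":0,"y":0.001,"z":-0.008,"ax":0.036,"ay":0.002,"az":-0.003},{"x":0,"y":0.004,"z":-0.017,"ax":0.088,"ay":0.003,"az":-0.004},{"x":0,"y":0.008,"z":-0.027,"ax":0.14,"ay":0.003,"az":-0.004},{"x":0,"y":0.012,"z":-0.036,"ax":0.193,"ay":0.003,"az":-0.004},{"x":0,"y":0.017,"z":-0.045,"ax":0.245,"ay":0.003,"az":-0.004},{"x":0,"y":0.022,"z":-0.053,"ax":0.298,"ay":0.003,"az":-0.004},{"x":0,"y":0.027,"z":-0.061,"ax":0.35,"ay":0.003,"az":-0.004},{"x":0,"y":0.033,"z":-0.069,"ax":0.402,"ay":0.003,"az":-0.004}]'
python3 - <<'E'
from look import *
arc(np.load('v.npy'),[70,72,74,76,78,80,81,82])
E
```

```text
t: 11.4
tcp_pos: [0.4465, 0.0449, 0.1635]
eef_rot: [1.671, 1.569, 0.352]
wrist_force: [7.0, -1.6, -3.4]
opening: 0.228
t 11.4 radius 0.1862 theta pos 67.8 theta heading 68.0 z 0.1635 open 0.228 F [ 7.  -1.6 -3.4] j [ 0.65  0.35 -0.94  2.1   0.37  0.86 -0.25]
70 [ 0.0005  0.0006 -0.0074] [ 0.035 -0.    -0.001]
72 [ 0.0005  0.0026 -0.0137] [ 0.07  -0.    -0.001]
74 [ 0.0006  0.0048 -0.0198] [ 0.105 -0.    -0.001]
76 [ 0.0006  0.0073 -0.0259] [ 0.14  -0.    -0.001]
78 [ 0.0006  0.0099 -0.0319] [ 0.175 -0.    -0.001]
80 [ 0.0006  0.0127 -0.0378] [ 0.21  -0.    -0.001]
81 [ 0.0006  0.0142 -0.0407] [ 0.227 -0.    -0.001]
82 [ 0.0006  0.0158 -0.0436] [ 0.245 -0.    -0.001]
```

```bash
python3 -m pendant '[{"x":0,"y":0.001,"z":-0.007,"ax":0.035,"ay":0,"az":0},{"x":0,"y":0.003,"z":-0.014,"ax":0.07,"ay":0,"az":0},{"x":0,"y":0.006,"z":-0.02,"ax":0.105,"ay":0,"az":0},{"x":0,"y":0.008,"z":-0.026,"ax":0.14,"ay":0,"az":0},{"x":0,"y":0.011,"z":-0.032,"ax":0.175,"ay":0,"az":0},{"x":0,"y":0.014,"z":-0.038,"ax":0.21,"ay":0,"az":0},{"x":0,"y":0.015,"z":-0.041,"ax":0.227,"ay":0,"az":0},{"x":0,"y":0.017,"z":-0.044,"ax":0.245,"ay":0,"az":0}]'
python3 -m pendant '[{"x":0,"y":0,"z":0,"ax":0,"ay":0,"az":0},{"x":0,"y":0,"z":0,"ax":0,"ay":0,"az":0},{"x":0,"y":0,"z":0,"ax":0,"ay":0,"az":0},{"x":0,"y":0,"z":0,"ax":0,"ay":0,"az":0},{"x":0,"y":0,"z":0,"ax":0,"ay":0,"az":0}]'
python3 - <<'E'
from look import *
v=np.load('v.npy')
for n in ['scene','top','wrist']:
    p=snap(n,f'end_{n}.png')
    for th in ['grip_lock_grip','gate_middle','hinge_lock_grip']:
        for r in bot.pinpoint(p,th)[:1]: print(n,th,r['xyz'],r['p'])
h=C2W(v,H)[0]; T=np.radians(81.5)
print('expected grip',h+rz(v[2]-T)@[-.0475,-.1815,.039])
arc(v,[])
E
```

```text
t: 12.2
tcp_pos: [0.4521, 0.0908, 0.1635]
eef_rot: [1.349, 1.57, -0.215]
wrist_force: [5.1, -2.4, -0.9]
opening: 0.23
t: 12.7
tcp_pos: [0.4521, 0.0908, 0.1635]
eef_rot: [1.601, 1.57, 0.038]
wrist_force: [6.7, -1.5, -1.8]
opening: 0.23
scene grip_lock_grip [0.4507, 0.0896, 0.1643] 0.77
scene gate_middle [0.5131, 0.0652, 0.0652] 0.71
scene hinge_lock_grip [0.6695, -0.0332, 0.1651] 0.6
top grip_lock_grip [0.6985, 0.1716, 0.002] 0.6
top gate_middle [0.5101, 0.0648, 0.0625] 0.79
top hinge_lock_grip [0.6708, -0.0346, 0.1634] 0.74
wrist grip_lock_grip [0.4508, 0.0898, 0.1649] 0.75
wrist gate_middle [0.5087, 0.064, 0.0651] 0.56
expected grip [0.45049642 0.08951066 0.164     ]
t 13.3 radius 0.1864 theta pos 82.0 theta heading 82.0 z 0.1635 open 0.227 F [ 6.3 -1.6 -1.3] j [ 0.5   0.36 -0.88  2.07  0.36  0.87 -0.58]
```

View pics/end_scene.png

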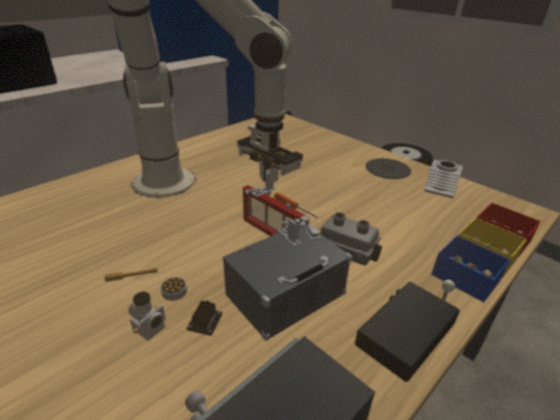

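View pics/end_wrist.png

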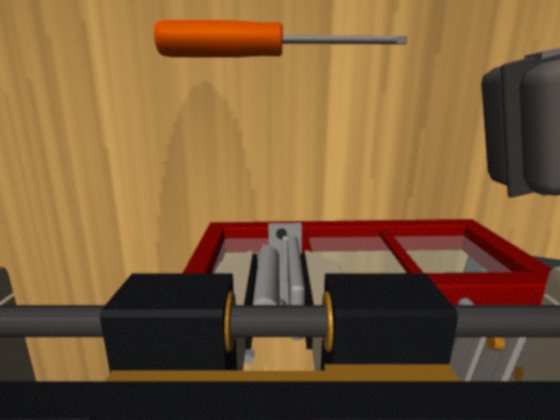

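View pics/end_top.png

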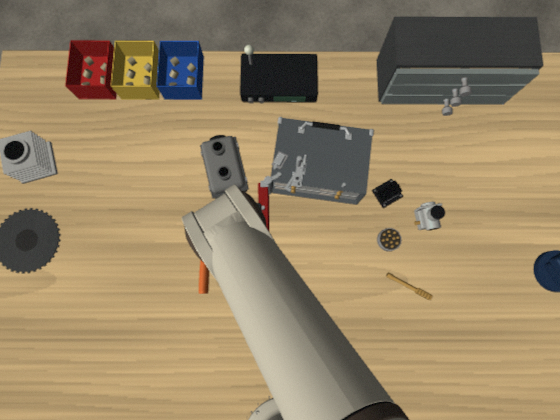

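The scene view shows the gate standing out at (272,210) with the gripper on its lock. The top view shows the red gate edge-on at (264,210), about 80° open. The wrist view still has post and plate pinched at (275,275), and the other parts are where they were. Handing in.

```bash
python3 - <<'E'
from look import *
print(bot.close_job()); arc(np.load('v.npy'),[])
E
```

```text
the job is handed in; nothing more can be done
None
the job is handed in; nothing more can be done
```

The gate is open to about 82° and I handed the job in at about 13 s, with the arm holding the gate still and the grip lock still squeezed.

I squeezed the hinge-side lock home first and let go. Its claw stayed clear of the gate's pin. I then squeezed the grip lock at 35 N and swung the gate over its check in one arc.

**Gate angle:** the tool's position and heading both gave 82.0°. The grip lock as seen by the scene and wrist cameras was within 1 mm of where it should be at 81.5°.

**Locks and forces:** the jaws stayed at about the width they had when the hinge lock was squeezed home, and the wrist force was about 7 N. The hinge lock still appears open.

**Other things on the shelf:** they look unmoved in the pictures, though the arm partly hid the screwdriver in the top view.

**Disagreements:** the top camera's network put the grip lock at the wrong place in the last check, near the filter on the table. The arm was hiding the lock, so I discounted that reading. My first few move commands were refused because each row needs all six keys; nothing moved.

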